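Fetch the brass blank from behind the standing tools

ROBOT

A 7-joint arm with a two-finger parallel gripper is mounted at the origin on the work surface. World frame = base frame: x ahead of the robot, y to its left, z up, the work surface at z = 0. Lengths are in m, angles in degrees, forces in N, time in s.
With the tool pointing down it reaches from about 0.35 to 0.775 m from the base axis. Payload 3.1 kg.
Tool frame: the origin (TCP) lies between the finger pads, 19 mm behind the fingertips; this is the grasp point; z points along the fingers, y is the line along which they close (so a half turn about z gives the same grasp; the last joint's range is limited). The gripper opens to 85 mm and grips with 20 to 120 N. Pads are 22 mm wide; open, the fingers measure 114 mm over their backs; the gripper's body (76 mm by 85 mm) begins 54 mm behind the grasp point. The pads swing forward as they close: fully open they stand 13 mm farther back than shut.
Start: joints at [61.266, 17.813, 0.802, 86.603, -0.252, 75.585, -1.558], TCP at [0.244, -0.493, 0.25] pointing down, gripper open.
Joint ranges: [-154.91, 154.91], [-16.99, 109.72], [-72.82, 74.43], [7.12, 147.25], [-82.49, 262.49], [11.32, 116.49], [-174.64, 174.64]. Speed limits (degrees/s): [159.86, 159.86, 180, 180, 180, 180, 180].

INTERFACE

Orientations are given as [roll, pitch, yaw] about the fixed x, y, z axes, in that order (R = Rz(yaw) Ry(pitch) Rx(roll)).
In Python, from station import robot, fingers, vision, workorder, recognise gives the robot as it stands. Calls block until the motion is done:
- robot.move_to(position, orientation): joint-space move of the TCP to a pose.
- robot.line_to(position, orientation=None, velocity=0.15, f_stop=None): straight line of the TCP; orientation=None keeps the orientation; velocity is the mean speed in m/s. With f_stop (N) it stops when the force on the tool has changed by that much, and returns True; else False.
- robot.move_j(angles): joint-space move.
- fingers.gripper_to(opening, force=None): opening from 0.0 (shut) to 1.0 (fully open); force is the grip in N (None keeps the last); returns when the fingers have stopped.
- robot.pause(seconds).
- robot.inverse_kinematics(position, orientation): joint angles nearest the present ones, or None.
- vision.grab_frame(name): name is "side" or "top" or "wrist"; returns the picture (420x560x3 uint8, red, green, blue); there is no depth.
- vision.calibration(name): a dict with "mtx" (3x3 intrinsics, pixels), "extrinsics" (4x4, takes a point from world to camera coordinates); the wrist camera has in their place "T_tool_cam" (4x4, takes a point from camera to tool coordinates, whose origin is the TCP and whose axes are the flange's). Camera axes: x right, y up, looking along -z (the intrinsics and any distortion apply to the point x, -y, -z); pixel columns grow to the right and rows downward; lengths in m; the calibration is good to about 2 mm. A picture is of the moment at which its call begins: read the wrist's pose just before it. calibration takes no time and is no camera call.
A pose or a line that the arm cannot do raises robot.PlanningError and nothing moves.
- workorder.close_job(): hands the job in; it is judged then, once.
Trained networks look in the newest picture that a camera, given by its name, has taken for a name from the list of things; names that differ only in an ending like _2 or _b are one class to them, and where a whole thing is asked for, a point or a joint stands for the part that bears it (a point fixed in the world has none). Each returns a list of dicts, best first, with "p" (0 to 1); they miss things now and then, are a little off and sometimes report something else, mostly with a low value. They report only what shows in the picture. A call takes as long as a camera call. They do not tell look-alikes from the thing itself.
- recognise(label, camera): "rect" ([centre column, centre row, width, height] in pixels, round what is visible of it).
Readings, each from a call of its own:
- robot.current_time_s(): time.
- robot.current_joint_positions(): joint angles.
- robot.current_dq(): joint speeds.
- robot.current_joint_torque(): joint torques, N m.
- robot.current_tool_pos(): TCP position.
- robot.current_eef_rot(): TCP orientation.
- robot.current_contact_force(): force on the tool from outside, world axes, zero at the start.
- robot.current_torque(): the same for the moment, N m.
- robot.current_finger_gap(): opening from 0.0 (shut) to 1.0 (fully open).
- robot.current_gripper_force(): force on a finger pad.
Only numpy, scipy, OpenCV 4.12 (cv2) and the standard library are available. Lean on these libraries where they do the work, as an engineer would, in place of code of your own. Each camera call takes 0.05 s, during which the arm holds its last target. There are 200 camera calls.

TASK

Lift the three standing tools (steel ball stake, pale wooden cone, red-handled punch) off the dark steel bench plate and stand them in the wooden tray; then press on the thin brass blank and slide it towards you over the cleared plate until its near end overhangs the plate's front edge enough to grip. Take it by that end and lay it flat, centred and square across the wooden bending block, and once it lies there stand each tool back on the plate just where it stood before. Keep the tools upright, do not drop the blank onto the bench, and leave the pliers, hammer and bangle alone.

Things in the scene. Friction and masses are not known exactly. Their poses are not given: they have to be found in the camera images.
- stake: steel ball stake, loose, standing, round about its vertical z axis, 74 mm tall: foot disc 32 mm across and 14 mm high, stem 18 mm across up to 46 mm, ball 28 mm across at the top (ball centre 60 mm up). Grip the stem at 35 to 45 mm up, or the ball. About 0.15 kg. Origin: centre of the underside
- cone: pale wooden mandrel, loose, standing, round about its vertical z axis, 76 mm tall: straight cylinder 32 mm across up to 50 mm, then tapering to 14 mm at the top. About 0.08 kg. Origin: centre of the underside
- punch: red-handled punch, loose, standing, round about its vertical z axis, 68 mm tall: steel foot 32 mm across and 18 mm high, red plastic handle 24 mm across from there to the top. About 0.12 kg. Origin: centre of the underside
- blank: thin brass sheet, loose, 90 mm (its x) by 56 mm (its y) by 3 mm (z), about 0.1 kg; starts flat on the far part of the plate, too thin to grip there. Pressed from above with shut fingertips (5 to 15 N) it slides with them; an overhang of 20 to 40 mm can be gripped across its 56 mm width, fingertips reaching below it. Origin: centre of the underside
- plate: dark steel bench plate on a wooden base, fixed; 220 mm (x) by 160 mm (y), flat top without rim 40 mm above its origin. Its -x side is the front edge, towards the robot (110 mm from the origin); the steel top overhangs the base by 10 mm. Origin: centre of the underside
- tray: low open tray of pale wood, fixed, empty at the start, on one side of the plate; 210 mm (x) by 120 mm (y) outside, 20 mm high, walls and floor 5 mm thick; room for the three tools in a row along x, 60 mm or more apart. Origin: centre of the underside
- block: bending block, fixed, on the other side of the plate from the tray: pale wooden bar 36 mm (x) by 100 mm (y), flat top 40 mm above the origin, on a green foot 60 by 120 mm, 12 mm high. The blank goes on it like a bridge: middle on middle, its 90 mm length along the block's x, each end overhanging 27 mm. Origin: centre of the underside
- pliers: bystander: pliers with red handles lying on the bench beyond the work, about 150 mm long, 12 mm high, loose; not to be disturbed
- hammer: bystander: small hammer lying on the bench beyond the work, about 200 mm long, loose; not to be disturbed
- bangle: bystander: bright metal bangle, 66 mm across, 14 mm high, lying on the bench near the robot on its right, loose; not to be disturbed
Mind the look-alikes: they are no part of the job. What is shaped like the stake but purple or turquoise is not meant.

How it is judged:
By the outcome, as a careful person would: the job done as asked, in the order asked, and still so for the second after the job is handed in, with the robot touching nothing.
It also fails if it takes over 144 s, if anything falls off the work surface, if the arm or the gripper's body presses on something with over 40 N, if the wrist force passes 120 N, or if a joint passes its speed limit or range.

## Working session

There is one attempt and no reset: what is moved stays moved. The work goes in short steps, each a Python script; the robot and the scene stay as the last script left them, time stands still between calls to the robot, and variables do not carry over. Pictures are saved under pics/ and viewed, at most 14 in all, crops included, and the job is handed in when it is done.

```bash
ls; mkdir -p pics
python3 - <<'E'
from station import robot, fingers, vision, workorder, recognise
import cv2,numpy as np
for c in ["top","side"]:
    im=vision.grab_frame(c); cv2.imwrite(f"pics/{c}0.png",im[:,:,::-1])
    k=vision.calibration(c); print(c,{a:np.round(b,4).tolist() if not isinstance(b,str) else b for a,b in k.items()})
    for n in ["stake","cone","punch","blank","plate","tray","block","pliers","hammer","bangle"]:
        print(n,[(np.round(r["rect"]).astype(int).tolist(),round(r["p"],2)) for r in recognise(n,c)][:4])
print(vision.calibration("wrist"),robot.current_time_s(),robot.current_eef_rot())
E
```

```text
pics
top {'mtx': [[521.4017, 0.0, 281.3357], [0.0, 521.4017, 202.7255], [0.0, 0.0, 1.0]], 'extrinsics': [[0.0053, -0.9998, -0.0213, -0.0375], [0.9991, 0.0044, 0.0427, -0.5526], [-0.0426, -0.0215, 0.9989, -1.2608], [0.0, 0.0, 0.0, 1.0]]}
stake [([289, 195, 12, 13], 0.7), ([326, 182, 16, 13], 0.58), ([337, 218, 16, 13], 0.46)]
cone [([255, 198, 18, 15], 0.62)]
punch [([275, 222, 13, 13], 0.63)]
blank [([261, 165, 25, 42], 0.65), ([179, 112, 25, 58], 0.27), ([288, 196, 12, 16], 0.2)]
plate [([269, 187, 74, 100], 0.91)]
tray [([386, 209, 55, 95], 0.89)]
block [([162, 227, 53, 26], 0.9), ([275, 222, 16, 14], 0.53)]
pliers [([179, 114, 24, 58], 0.91), ([361, 116, 34, 83], 0.49)]
hammer [([360, 115, 35, 84], 0.84)]
bangle [([423, 276, 33, 30], 0.46)]
side {'mtx': [[438.6168, 0.0, 269.5631], [0.0, 438.6168, 213.6858], [0.0, 0.0, 1.0]], 'extrinsics': [[0.9881, -0.1532, 0.0105, -0.5556], [0.1107, 0.758, 0.6428, -0.0618], [-0.1064, -0.634, 0.7659, -1.0125], [0.0, 0.0, 0.0, 1.0]]}
stake [([279, 212, 12, 35], 0.76), ([300, 254, 14, 25], 0.69), ([263, 265, 10, 27], 0.54)]
cone [([268, 183, 15, 31]
[... 190 characters left out ...]
)]
hammer [([375, 283, 94, 46], 0.59), ([302, 195, 44, 26], 0.3)]
bangle [([203, 376, 36, 34], 0.73), ([283, 326, 110, 67], 0.43)]
{'mtx': array([[373.41058234,   0.        , 282.41783666],
       [  0.        , 373.41058234, 215.48101461],
       [  0.        ,   0.        ,   1.        ]]), 'T_tool_cam': array([[-7.87204399e-04,  9.64151984e-01,  2.65349454e-01,
         6.67623624e-02],
       [ 9.99999665e-01,  6.99947523e-04,  4.23397679e-04,
         7.79528017e-04],
       [ 2.22489018e-04,  2.65349699e-01, -9.64152212e-01,
        -1.24899002e-01],
       [ 0.00000000e+00,  0.00000000e+00,  0.00000000e+00,
         1.00000000e+00]])} 1.1 [1.79998688e+02 1.52685203e-03 2.63468515e+01]
```

Run:
```python
import cv2
a=cv2.imread("pics/top0.png"); b=cv2.imread("pics/side0.png")
cv2.imwrite("pics/top1.png",cv2.resize(a[90:310,120:460],(800,518),interpolation=cv2.INTER_CUBIC))
cv2.imwrite("pics/side1.png",cv2.resize(b[100:400,150:450],(600,600),interpolation=cv2.INTER_CUBIC))
```

```text
(no output)
```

View pics/top1.png

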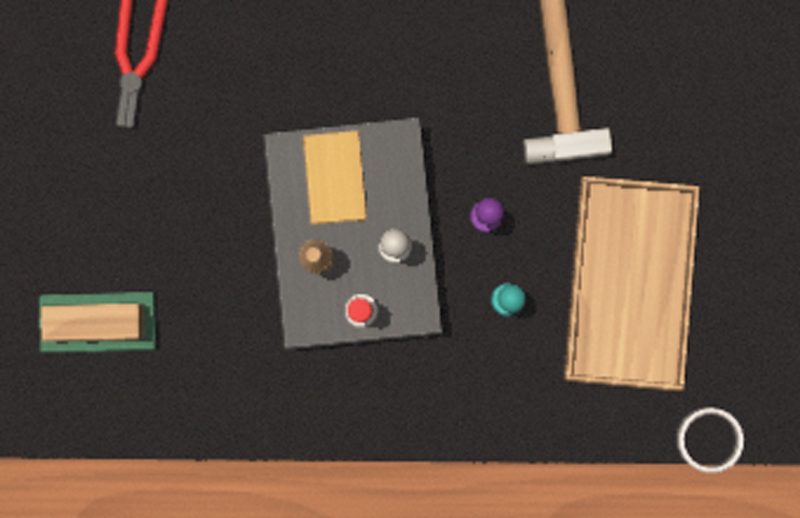

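View pics/side1.png

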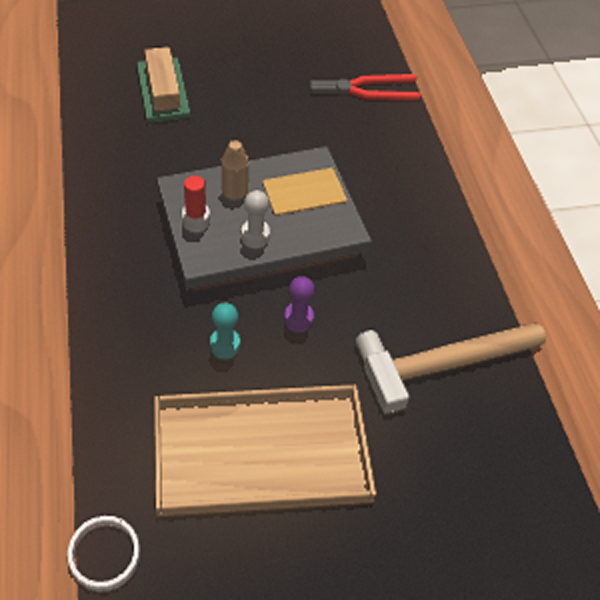

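Three stake-shaped things appear in the top view: the steel one at (289,195) on the plate, purple at (326,182) and turquoise at (337,218) on the bench. The steel one on the plate fits the description. The cone is at (255,198), the punch at (275,222) and the blank at (261,165).

```bash
cat > h.py <<'E'
from station import robot, fingers, vision, workorder, recognise
import cv2,numpy as np
from scipy.spatial.transform import Rotation as Ro
def rot(rpy): return Ro.from_euler('xyz',rpy,degrees=True).as_matrix()
def cam(name,pose=None):
    k=vision.calibration(name); K=np.array(k["mtx"])
    if name=="wrist":
        T=np.eye(4);T[:3,:3]=rot(pose[1]);T[:3,3]=pose[0]
        E=np.linalg.inv(T@np.array(k["T_tool_cam"]))
    else: E=np.array(k["extrinsics"])
    return K,E
def px2w(ce,uv,z):
    K,E=ce; uv=np.atleast_2d(uv).astype(float)
    d=np.c_[(uv[:,0]-K[0,2])/K[0,0],-(uv[:,1]-K[1,2])/K[1,1],-np.ones(len(uv))]
    R,t=E[:3,:3],E[:3,3]; c=-R.T@t; w=d@R
    return c+w*((z-c[2])/w[:,2])[:,None]
def w2px(ce,P):
    K,E=ce; P=np.atleast_2d(P); q=P@E[:3,:3].T+E[:3,3]
    return np.c_[K[0,0]*q[:,0]/-q[:,2]+K[0,2],K[1,1]*q[:,1]/q[:,2]+K[1,2]]
def look(fn):
    pose=(np.array(robot.current_tool_pos()),np.array(robot.current_eef_rot()))
    im=vision.grab_frame("wrist"); cv2.imwrite(f"pics/{fn}.png",im[:,:,::-1]); np.save(f"pics/{fn}.npy",np.array(pose))
    return im,cam("wrist",pose)
def load(fn):
    return cv2.imread(f"pics/{fn}.png"),cam("wrist",np.load(f"pics/{fn}.npy"))
E
python3 - <<'E'
from h import *
c=cam("top"); s=2.353
f=lambda p,z:np.round(px2w(c,np.array(p)/s+[120,90],z),3).tolist()
print("plate",f([(264,133),(419,118),(441,332),(286,348)],.04))
print("blank",f([(303,137),(357,131),(366,219),(311,223)],.043))
print("stake",f([(395,243)],.1),"cone",f([(314,254)],.116),"punch",f([(360,310)],.108))
print("tray",f([(583,177),(699,186),(684,389),(566,380)],.02))
print("block",f([(41,304),(138,304),(138,341),(41,341)],.04)); print("blockfoot",f([(40,295),(154,292),(155,350),(40,353)],.012))
print("lookalikes",f([(488,214),(510,299)],.06),"bangle",f([(711,440)],.01))
print("hammer",f([(525,162),(612,155)],.03),"pliers tip",f([(125,127)],.01))
for p in [(.42,0.06,.42),(.40,.03,.40)]: print(robot.inverse_kinematics(p,[180,0,0]))
E
```

```text
plate [[0.686, 0.083, 0.04], [0.702, -0.075, 0.04], [0.484, -0.098, 0.04], [0.467, 0.059, 0.04]]
blank [[0.682, 0.043, 0.043], [0.688, -0.012, 0.043], [0.598, -0.021, 0.043], [0.594, 0.034, 0.043]]
stake [[0.571, -0.051, 0.1]] cone [[0.559, 0.026, 0.116]] punch [[0.506, -0.018, 0.108]]
tray [[0.644, -0.244, 0.02], [0.635, -0.363, 0.02], [0.427, -0.346, 0.02], [0.436, -0.226, 0.02]]
block [[0.511, 0.309, 0.04], [0.511, 0.21, 0.04], [0.473, 0.21, 0.04], [0.473, 0.309, 0.04]]
blockfoot [[0.52, 0.319, 0.012], [0.524, 0.2, 0.012], [0.464, 0.198, 0.012], [0.46, 0.318, 0.012]]
lookalikes [[0.602, -0.144, 0.06], [0.518, -0.166, 0.06]] bangle [[0.375, -0.376, 0.01]]
hammer [[0.658, -0.183, 0.03], [0.666, -0.272, 0.03]] pliers tip [[0.697, 0.233, 0.01]]
[  29.5801742     2.8622408   -41.86329952   81.8301478     1.92033523
   96.03407382 -102.04564063]
[ 31.07930712  -1.09126586 -36.58136578  87.67346992  -0.65134687
  93.20266004 -95.53347605]
```

Run:
```python
from h import *
robot.move_to([.58,-.28,.33],[180,0,0]); look("w_tray")
robot.move_to([.6,-.02,.33],[180,0,0]); look("w_plate")
for n in ["stake","cone","punch","blank"]: print(n,[(np.round(r["rect"]).astype(int).tolist(),round(r["p"],2)) for r in recognise(n,"wrist")][:3])
robot.move_to([.55,.24,.33],[180,0,0]); look("w_block")
print(robot.current_time_s())
a=[load(n)[0] for n in ("w_plate","w_block","w_tray")]
cv2.imwrite("pics/m1.png",cv2.resize(a[0],(784,588))); cv2.imwrite("pics/m2.png",np.hstack([cv2.resize(x,(400,300)) for x in a[1:]]))
```

```text
stake [([403, 239, 40, 41], 0.98), ([308, 208, 30, 46], 0.72), ([390, 170, 42, 37], 0.56)]
cone [([236, 218, 34, 38], 0.97)]
punch [([275, 261, 26, 45], 0.82)]
blank [([250, 139, 58, 87], 0.96)]
5.0
```

View pics/m1.png

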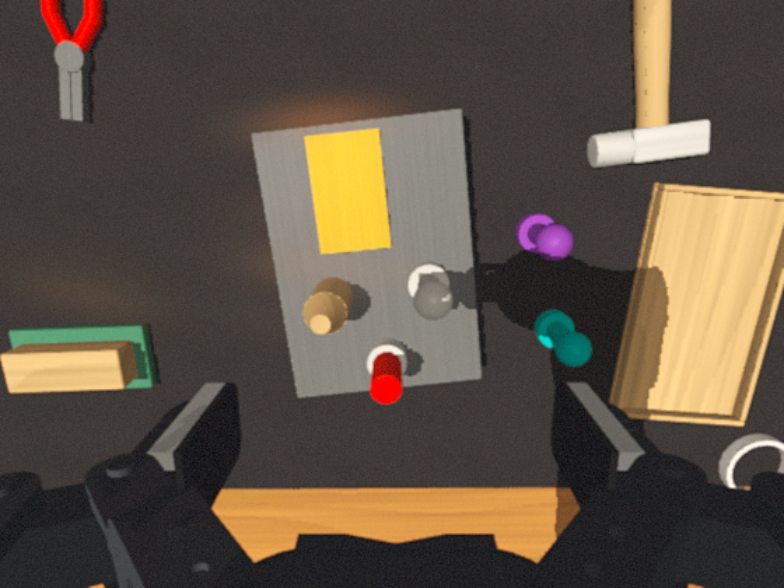

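View pics/m2.png

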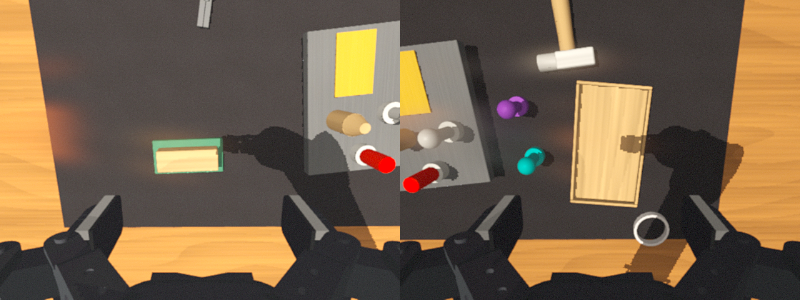

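```bash
cat > ov.py <<'E'
from h import *
M={'stake':[(16,0),(16,14),(9,14),(9,46),(14,60)],'cone':[(16,0),(16,50),(7,76)],'punch':[(16,0),(16,18),(12,18),(12,68)]}
t=np.linspace(0,2*np.pi,48); ci=np.c_[np.cos(t),np.sin(t),0*t]
def draw(im,c,circs,rects,x0,y0,s):
    o=cv2.resize(im,None,fx=s,fy=s,interpolation=cv2.INTER_CUBIC)
    def pl(P): cv2.polylines(o,[np.round(w2px(c,P)*s*8).astype(np.int32)],True,(0,255,0),1,cv2.LINE_AA,3)
    for n,(x,y,zb) in circs.items():
        for r,h in M[n]: pl(ci*r/1e3+[x,y,zb+h/1e3])
    for x,y,yaw,lx,ly,z in rects:
        R=rot([0,0,yaw]); pl(np.array([(a*lx/2,b*ly/2,0) for a,b in((1,1),(1,-1),(-1,-1),(-1,1))])@R.T+[x,y,z])
    return o[int(y0*s):int(y0*s)+600,int(x0*s):int(x0*s)+800]
E
python3 - <<'E'
from ov import *
im,c=load("w_plate"); k=1/1.4
st=px2w(c,np.array([432,298])*k,.10)[0];co=px2w(c,np.array([319,324])*k,.116)[0];pu=px2w(c,np.array([386,389])*k,.108)[0]
print(st,co,pu)
def fit(name,P,z,g,free=3):
    pass
pc=px2w(c,np.array([(252,134),(461,110),(482,378),(298,398)])*k,.04)
def rect(pc,n):
    m=pc.mean(0); d=(pc[0]+pc[1]-pc[2]-pc[3]); w=(pc[0]+pc[3]-pc[1]-pc[2])
    print(n,np.round(m,4),"yaw x",np.degrees(np.arctan2(d[1],d[0])).round(2),"yaw y",np.degrees(np.arctan2(-w[0],w[1])).round(2),"L",(np.linalg.norm(d)/2).round(4),(np.linalg.norm(w)/2).round(4))
rect(pc,"plate")
hsv=cv2.cvtColor(im,cv2.COLOR_BGR2HSV)
def seg(im,lo,hi,roi):
    h=cv2.inRange(cv2.cvtColor(im,cv2.COLOR_BGR2HSV),lo,hi); m=np.zeros_like(h);x0,y0,x1,y1=roi;m[y0:y1,x0:x1]=h[y0:y1,x0:x1]
    n,l,s,_=cv2.connectedComponentsWithStats(m); i=1+np.argmax(s[1:,4]); return cv2.findContours((l==i).astype(np.uint8),0,1)[0][0].reshape(-1,2)
def mr(P,n):
    r=cv2.minAreaRect((P[:,:2]*1000).astype(np.float32)); print(n,r)
mr(px2w(c,seg(im,(18,120,120),(35,255,255),(200,80,290,190)),.043),"blank")
imt,ct=load("w_tray"); mr(px2w(ct,seg(imt,(8,40,90),(25,255,255),(230,100,380,310)),.02),"tray")
imb,cb=load("w_block"); mr(px2w(cb,seg(imb,(5,30,130),(30,255,255),(205,190,315,245)),.04),"block")
mr(px2w(cb,seg(imb,(60,60,30),(95,255,255),(205,190,315,245)),.012),"foot(part)")
o=draw(im,c,{'stake':(*st[:2],.04),'cone':(*co[:2],.04),'punch':(*pu[:2],.04)},[(*pc.mean(0)[:2],6.2,.22,.16,.04)],170,70,3.6)
cv2.imwrite("pics/o1.png",o)
E
```

```text
[ 0.57209894 -0.05000328  0.1       ] [0.55850269 0.02777543 0.116     ] [ 0.5064717  -0.01716494  0.108     ]
plate [ 0.5845 -0.0071  0.04  ] yaw x 6.18 yaw y 6.16 L 0.2187 0.1591
blank ((641.2537231445312, 11.39845085144043), (90.70671081542969, 56.970855712890625), 5.603135585784912)
tray ((537.2901611328125, -286.90081787109375), (136.51620483398438, 212.2647247314453), 85.22466278076172)
block ((495.6563415527344, 260.4646301269531), (41.630592346191406, 100.65495300292969), 1.9098663330078125)
foot(part) ((492.60150146484375, 260.1671142578125), (61.4771614074707, 120.67710876464844), 2.8710780143737793)
```

View pics/o1.png

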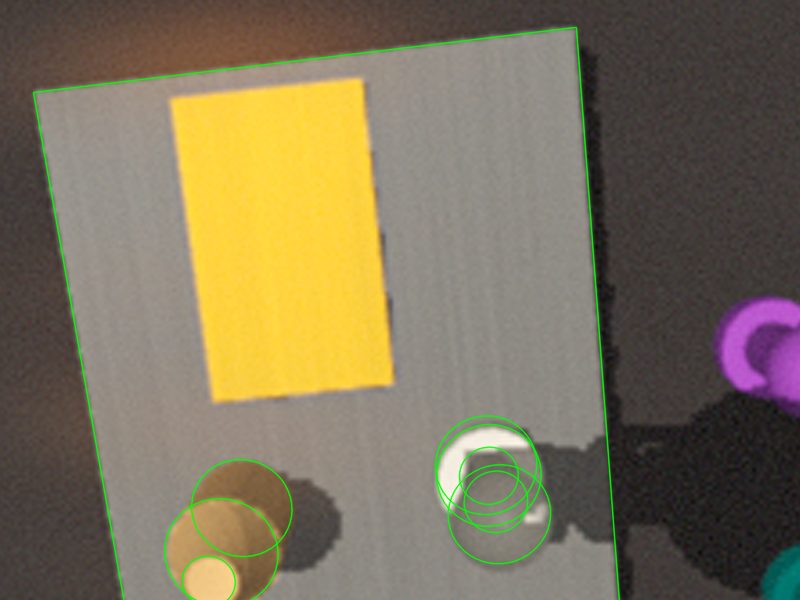

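The overlay fits: steel stake, cone and plate outlines match the picture. The steel one is the only stake on the plate, so I'll move the tools now.

```bash
cat >> h.py <<'E'
D=[180,0,0]
P={'stake':(.5721,-.0500),'cone':(.5585,.0278),'punch':(.5065,-.0172)}
H={'stake':.040,'cone':.040,'punch':.045}
OP={'stake':.62,'cone':.68,'punch':.62}
T0=np.array([.5355,-.295]);tx=np.array([.9965,-.0837])
S={n:T0+k*.064*tx for n,k in zip(['stake','cone','punch'],[1,0,-1])}
def pick(n,p,zb):
    z=zb+H[n]
    robot.move_to([*p,z+.10],D); fingers.gripper_to(OP[n]); robot.line_to([*p,z],velocity=.18)
    fingers.gripper_to(0.0,40); g=robot.current_finger_gap(); print(n,"gap mm",round(g*85,1),"F",robot.current_gripper_force())
    robot.line_to([*p,z+.13],velocity=.25); print(" held gap",round(robot.current_finger_gap()*85,1))
def place(n,p,zb,zt=.22):
    z=zb+H[n]
    robot.move_to([*p,max(zb,.04)+H[n]+.10],D); robot.line_to([*p,z+.006],velocity=.2)
    hit=robot.line_to([*p,z-.001],velocity=.03,f_stop=4); print(" contact",hit,round(robot.current_tool_pos()[2]-z,4))
    fingers.gripper_to(OP[n]); robot.line_to([*p,z+.11],velocity=.25)
E
python3 - <<'E'
from h import *
fingers.gripper_to(.62)
pick('stake',P['stake'],.04); place('stake',S['stake'],.005); print(robot.current_time_s())
E
```

```text
stake gap mm 25.1 F 38.97597849369049
 held gap 25.4
 contact True 0.0011
11.6667
```

Run:
```python
from h import *
pick('cone',P['cone'],.04); place('cone',S['cone'],.005); print(robot.current_time_s())
pick('punch',P['punch'],.04); place('punch',S['punch'],.005); print(robot.current_time_s())
robot.move_to([.60,-.02,.33],D); fingers.gripper_to(0)
look("w2"); s=vision.grab_frame("side")[:,:,::-1]; w=cv2.imread("pics/w2.png")
cv2.imwrite("pics/m3.png",np.hstack([cv2.resize(w,(400,300)),cv2.resize(s[100:400,50:450],(400,300))]))
```

```text
cone gap mm 30.8 F 39.75340710778255
 held gap 30.5
 contact True 0.0017
18.1417
punch gap mm 23.0 F 39.30957019329071
 held gap 23.0
 contact True 0.0014
24.3333
```

View pics/m3.png

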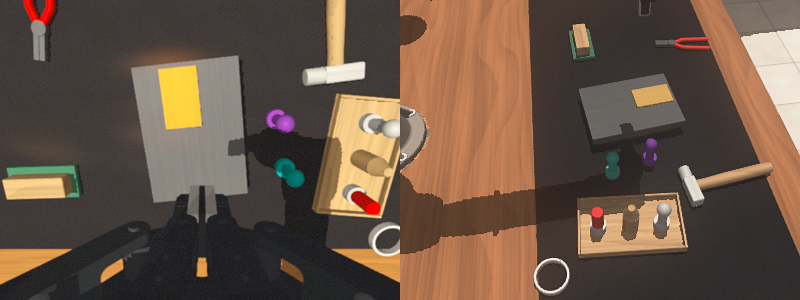

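The tools stand upright in the tray, the plate holds only the blank, and the look-alikes are untouched. Next I press the blank and slide it.

```bash
cat >> h.py <<'E'
PC=np.array([.5845,-.0071]);PY=6.2
px=rot([0,0,PY])[:2,0];py=rot([0,0,PY])[:2,1]
DP=[180,0,PY]
E
python3 - <<'E'
from h import *
b=np.array([.6413,.0114]); p=b+.010*px
fingers.gripper_to(0)
robot.move_to([*p,.10],DP)
robot.line_to([*p,.068],velocity=.1)
hit=robot.line_to([*p,.055],velocity=.02,f_stop=8)
z=robot.current_tool_pos()[2];print(hit,z,robot.current_contact_force())
for i in range(5):
    p=p-px*.158/5
    robot.line_to([*p,z],velocity=.06)
    f=robot.current_contact_force(); print(np.round(f,1),np.round(robot.current_tool_pos(),4))
    if f[2]<6: z-=.0007
    if f[2]>13: z+=.0005
robot.line_to([*p,.10],velocity=.1)
robot.move_to([.58,.0,.33],DP); fingers.gripper_to(1.0)
im,c=look("w3"); im=cv2.imread("pics/w3.png")
from ov import draw
r=[(*PC,PY,.22,.16,.04),(*(PC+px*(-.099)+py*.0123),PY,.09,.056,.043)]
cv2.imwrite("pics/o3.png",draw(im,c,{},r,150,50,2.5)); print(robot.current_time_s())
h=cv2.inRange(cv2.cvtColor(im,cv2.COLOR_BGR2HSV),(18,120,120),(35,255,255));h[:,:150]=0;h[:,400:]=0;h[360:]=0
n,l,s,_=cv2.connectedComponentsWithStats(h);k=(l==1+np.argmax(s[1:,4])).astype(np.uint8)
q=cv2.findContours(k,0,1)[0][0].reshape(-1,2);print(cv2.minAreaRect((px2w(c,q,.043)[:,:2]*1000).astype(np.float32)))
E
```

```text
True 0.06194700526434796 [-0.60134063  1.19246719  3.3680467 ]
[-1.3 -0.2  3.1] [0.6192 0.0089 0.0619]
[-1.2 -0.6  7.1] [0.5882 0.0056 0.0619]
[-0.2  0.2  8.2] [0.5565 0.0021 0.0618]
[-0.3  0.8  7.4] [ 0.5248 -0.0013  0.0618]
[0.  0.6 8.8] [ 0.4934 -0.0047  0.0618]
34.0583
((482.89068603515625, -5.747707366943359), (91.99530029296875, 58.50331115722656), 4.762766361236572)
```

View pics/o3.png

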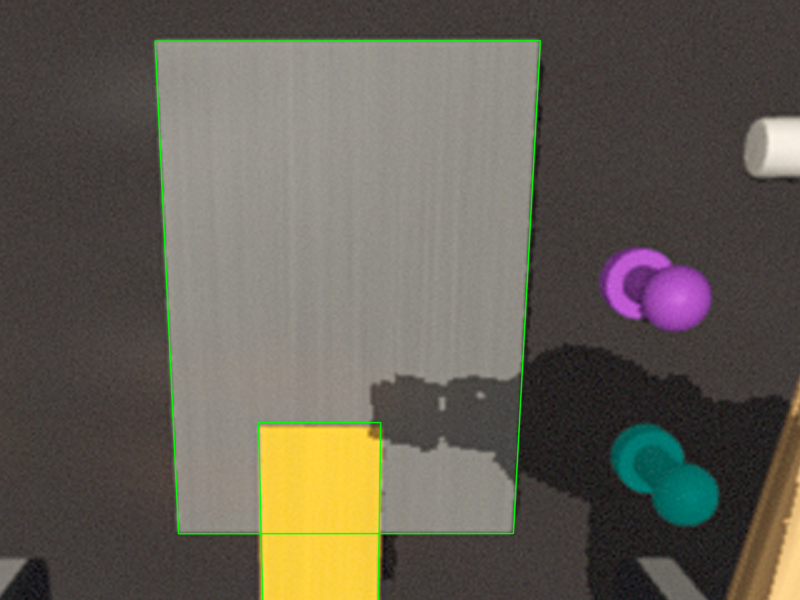

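Run:
```python
from ov import *
im,c=load("w_block")
cv2.imwrite("pics/o4.png",draw(im,c,{},[(.4928,.2603,2.4,.036,.1,.04),(.4928,.2603,2.4,.06,.12,.012)],195,175,6.5)[:480,:800])
```

```text
(no output)
```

View pics/o4.png

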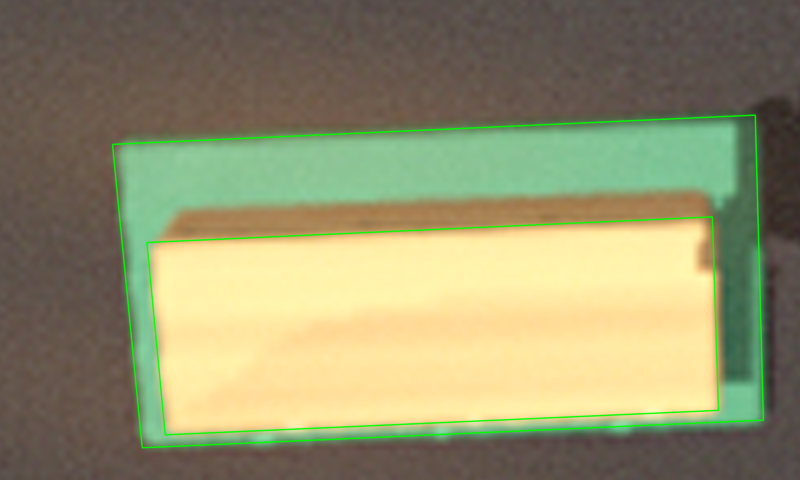

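Run:
```python
from h import *
yaw=5.8; R=rot([0,0,yaw]); u=R[:2,0]
b=np.array([.4838,-.0057]); g=b-.035*u
O=[180,0,yaw]
robot.move_to([*g,.12],O); robot.line_to([*g,.036],velocity=.12)
fingers.gripper_to(0,70); print("gap",robot.current_finger_gap()*85,robot.current_gripper_force(),robot.current_tool_pos())
im,c=look("w4a")
robot.line_to([*g,.06],velocity=.05); robot.line_to([*g,.14],velocity=.12)
print("gap",robot.current_finger_gap()*85,robot.current_gripper_force())
look("w4b"); s=vision.grab_frame("side")[:,:,::-1]
cv2.imwrite("pics/m4.png",np.vstack([np.hstack([cv2.resize(cv2.imread(f"pics/{n}.png"),(400,300)) for n in("w4a","w4b")]),cv2.resize(s[130:280,150:350],(400,300)).repeat(2,1)[:, ::1]]))
print(robot.current_time_s(),robot.current_contact_force())
```

```text
gap 53.451157837175366 72.3779547214508 [ 0.44965927 -0.00920641  0.03675823]
gap 53.15391685223376 73.40483665466309
37.9 [-1.37877851  0.0542254  -2.51724364]
```

View pics/m4.png

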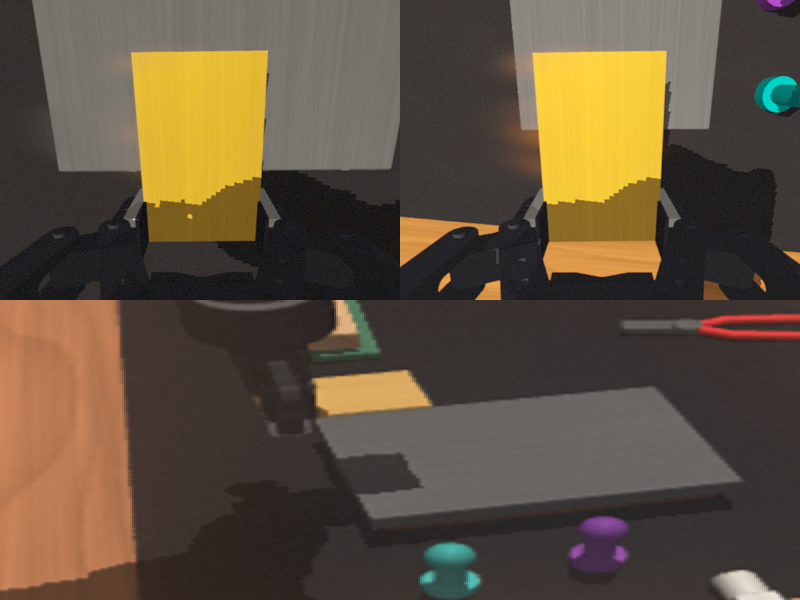

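Run:
```python
from h import *
for n in("w4a","w4b"):
    im,c=load(n); p=np.load(f"pics/{n}.npy"); h=cv2.inRange(cv2.cvtColor(im,cv2.COLOR_BGR2HSV),(18,120,60),(35,255,255)); h[:,:170]=0;h[:,400:]=0
    z=p[0][2]+.0065
    R=rot([0,0,p[1][2]])
    rows=np.where(h[:,270:300].mean(1)>127)[0]; r0,r1=rows[0],[r for r in rows if r<345][-1]
    def lx(u,v): return ((px2w(c,[(u,v)],z)[0]-p[0])@R*1000).round(1)
    cols=[np.where(h[r]>0)[0][[0,-1]] for r in (r0+15,r0+60,r0+100)]
    print(n,r0,r1,"far",lx(280,r0-.5),"near",lx(280,r1+.5),"edges",[(lx(a,r)[1],lx(b,r)[1]) for (a,b),r in zip(cols,(r0+15,r0+60,r0+100))])
```

```text
w4a 72 337 far [78.9 -0.1  6.5] near [-11.3   0.1   6.5] edges [(np.float64(28.4), np.float64(-28.1)), (np.float64(28.4), np.float64(-28.3)), (np.float64(28.0), np.float64(-28.4))]
w4b 72 337 far [78.9 -0.1  6.5] near [-11.3   0.1   6.5] edges [(np.float64(28.1), np.float64(-27.7)), (np.float64(27.8), np.float64(-28.0)), (np.float64(27.6), np.float64(-28.1))]
```

Run:
```python
from h import *
yaw=2.4;u=rot([0,0,yaw])[:2,0];O=[180,0,yaw]
g=np.array([.4928,.2600])-.0338*u
robot.move_to([*g,.13],O); robot.line_to([*g,.043],velocity=.1)
print(robot.line_to([*g,.0355],velocity=.015,f_stop=3),robot.current_tool_pos(),robot.current_contact_force())
fingers.gripper_to(.85,20); robot.pause(.2)
robot.line_to([*g,.15],velocity=.12)
robot.move_to([.55,.24,.33],D)
im,c=look("w5"); im=cv2.imread("pics/w5.png")
h=cv2.inRange(cv2.cvtColor(im,cv2.COLOR_BGR2HSV),(18,150,90),(35,255,255));h[330:]=0
n,l,s,_=cv2.connectedComponentsWithStats(h);k=(l==1+np.argmax(s[1:,4])).astype(np.uint8)
q=cv2.findContours(k,0,1)[0][0].reshape(-1,2);print(cv2.minAreaRect((px2w(c,q,.043)[:,:2]*1000).astype(np.float32)))
from ov import draw
cv2.imwrite("pics/o5.png",draw(im,c,{},[(.4928,.2600,2.4,.09,.056,.043),(.4928,.2603,2.4,.06,.12,.012)],195,155,6.5)); print(robot.current_time_s())
```

```text
True [0.45929557 0.25874795 0.03727853] [-0.37781428  0.16402727  4.21851244]
((492.9359436035156, 259.7295227050781), (92.46691131591797, 58.19352722167969), 3.1179516315460205)
42.8917
```

View pics/o5.png

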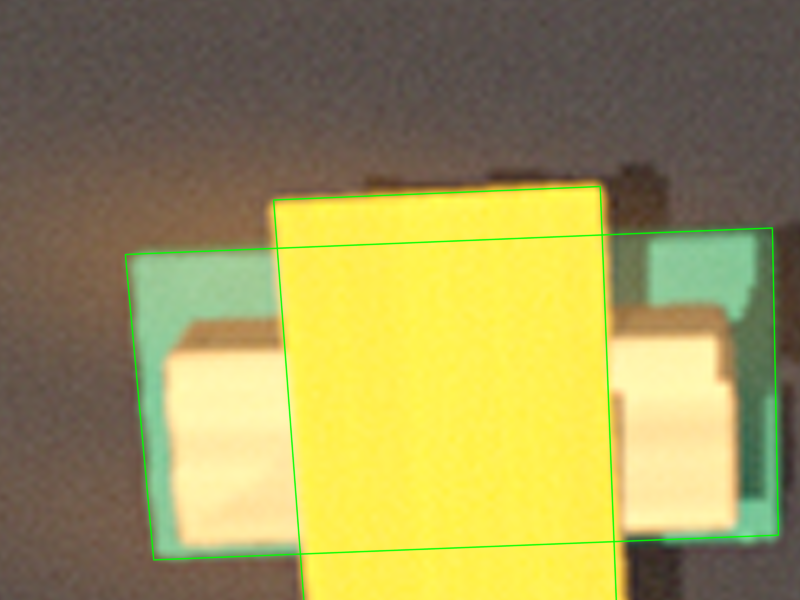

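The blank lies flat, centred and square on the block, so I'll return the tools.

Run:
```python
from h import *
robot.move_to([*S['stake'],.2],D)
for n in ('stake','cone','punch'):
    pick(n,S[n],.005); place(n,P[n],.04); print(robot.current_time_s())
robot.move_to([.6,-.02,.33],D); look("w6"); im,c=load("w6")
s=vision.grab_frame("side")[:,:,::-1]
from ov import draw
o=draw(im,c,{n:(*P[n],.04) for n in P},[(*PC,PY,.22,.16,.04)],170,150,3.6)
cv2.imwrite("pics/o6.png",np.hstack([cv2.resize(o,(480,360)),cv2.resize(s[100:400,150:450],(320,360))]))
```

```text
stake gap mm 25.5 F 38.953372836112976
 held gap 25.2
 contact True 0.0005
50.2
cone gap mm 31.0 F 39.8688721677172
 held gap 31.0
 contact True 0.0015
56.225
punch gap mm 23.2 F 39.09995198249817
 held gap 22.7
 contact True 0.0013
62.4
```

View pics/o6.png

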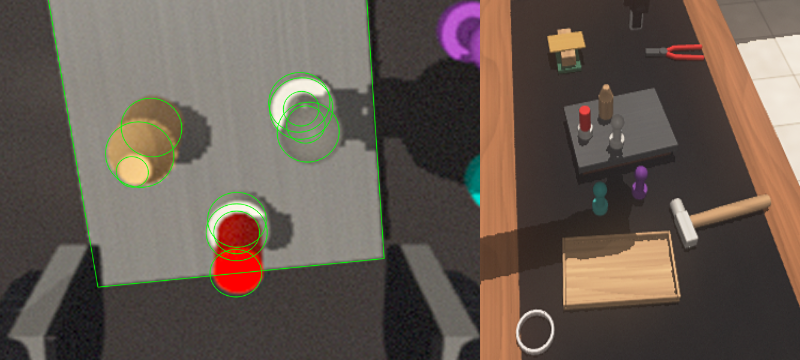

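Run:
```python
from ov import *
a,c=load("w_plate");b,_=load("w6")
ga,gb=[cv2.cvtColor(x,cv2.COLOR_BGR2GRAY) for x in(a,b)]
for n in P:
    q=w2px(c,[*P[n],.075])[0].astype(int); r=32
    A=ga[q[1]-r+6:q[1]+r-6,q[0]-r+6:q[0]+r-6]; B=gb[q[1]-r:q[1]+r,q[0]-r:q[0]+r]
    A,B=[cv2.resize(x,None,fx=4,fy=4,interpolation=cv2.INTER_CUBIC) for x in(A,B)]
    m=cv2.matchTemplate(B,A,cv2.TM_CCOEFF_NORMED);_,v,_,l=cv2.minMaxLoc(m);print(n,round(v,3),"px shift",(np.array(l)/4-6))
```

```text
stake 0.935 px shift [ 4.5  -2.25]
cone 0.985 px shift [ 3.5 -3.5]
punch 0.98 px shift [ 4.25 -3.  ]
```

Run:
```python
from ov import *
a,c=load("w_plate");b,d=load("w6")
print(np.load("pics/w_plate.npy"),np.load("pics/w6.npy"))
for n in P:
    for z in(.058,.1): print(n,z,w2px(d,[*P[n],z])-w2px(c,[*P[n],z]))
```

```text
[[ 6.00100154e-01 -2.31100776e-02  3.29937612e-01]
 [ 1.79857618e+02 -3.66371635e-03 -2.33963173e-01]] [[ 5.98797672e-01 -1.99307326e-02  3.27294646e-01]
 [-1.79994343e+02  3.00913027e-01  1.85355293e-02]]
stake 0.058 [[ 3.65001364 -1.79664802]]
stake 0.1 [[ 3.96318187 -1.6882919 ]]
cone 0.058 [[ 3.03044958 -2.05238967]]
cone 0.1 [[ 3.22057882 -1.96983798]]
punch 0.058 [[ 3.02437329 -1.56235771]]
punch 0.1 [[ 3.23560564 -1.41371426]]
```

Once I allow for the small difference in camera pose, the tools are back within about 1.5 mm. I'll hand the job in.

```bash
python3 -c "
from h import *
print(workorder.close_job(),robot.current_time_s())"
```

```text
the job is handed in; nothing more can be done
the job is handed in; nothing more can be done
```

The job is handed in, at about 63 s of the 144 s allowed: the blank lies flat, centred and square on the block to within about 1 mm, the three tools are back upright within about 1.5 mm of where they stood, and the pliers, hammer, bangle and look-alikes were left alone; no verdict was returned.

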